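# Shift the feed gearbox through its H-gate

### The job

The lever of the feed gearbox is in the one-stud slot. Push it with the fingertips through the H-shaped gate into the slot marked by the tag with three studs, fully home, without running it into the two-stud or four-stud slot on the way. Only push, never pinch the knob; leave the loose things lying round the gearbox where they are, and move clear when done.

Things in the scene. Friction and masses are not known exactly. Their poses are not given: they have to be found in the camera images.
- gearbox: Grey gearbox fixed to the table, 170 (x) x 146 (y) mm, turned up to 0.3 rad; gate plate's top at z = 83 mm. Origin: centre of underside; x points away from the robot, y left. H gate in the plate: two slots along x, at y = +21 and -21 mm, joined by a neutral channel along y at x = -9.5 to 9.5 mm. Steel tongues 24 mm wide, with rounded corners, part the slots, so the lever crosses only in neutral.
- lever_along (a joint): Tilt of the lever along the gearbox's x, rad: -0.31 = home in a near slot, 0 = neutral (+-0.04 fits the channel), +0.31 = home in a far slot; stops at both ends. Starts at -0.31 to -0.27. Stays where it is left; friction about 2 N at the knob.
- lever_across (a joint): Tilt of the lever along the gearbox's y, rad: +0.257 = left slots, -0.257 = right slots; stops at both ends. Starts at the right. Stays where it is left; friction about 2 N at the knob. Both tilts pivot on the gearbox's z axis, 3 mm above the table.
- knob (a point): Centre of the black square knob, 40 x 40 mm over its rubber faces, 34 mm high, 142 mm from the pivot. With tilts a (along) and c (across) it stands at x = 142 sin a, y = 142 sin c cos a, z = 3 + 142 cos c cos a (mm, gearbox frame): 134 to 145 mm above the table, travel +-43 mm in x, +-35 mm in y. Its underside stays 25 mm above the plate; nothing stands higher round it.
- stem (a point): Point on the lever's steel stem (12 mm thick) at the height of the gate plate, 77 mm from the pivot. Fully home in a slot it is 32 mm (horizontally) from the origin of that slot's tag.
- tag_one: Dark steel index tag, a plate 34 x 36 x 3 mm with one light domed stud 12 mm wide and 4.5 mm high in the middle. It lies on the gate plate, just beyond the closed end of the slot it marks. Origin: centre of its underside. Always at the near right slot, where the lever starts.
- tag_two: Dark steel index tag, a plate 34 x 36 x 3 mm with two light domed studs 12 mm wide and 4.5 mm high side by side. It lies on the gate plate, just beyond the closed end of the slot it marks. Origin: centre of its underside. At the far right, near left or far left slot.
- tag_three: Dark steel index tag, a plate 34 x 36 x 3 mm with three light domed studs 12 mm wide and 4.5 mm high in a triangle. It lies on the gate plate, just beyond the closed end of the slot it marks. Origin: centre of its underside. The slot wanted. At the far right, near left or far left slot: (x, y) = (+-55, +-21) mm from the gearbox's origin.
- tag_four: Dark steel index tag, a plate 34 x 36 x 3 mm with four light domed studs 12 mm wide and 4.5 mm high in a square. It lies on the gate plate, just beyond the closed end of the slot it marks. Origin: centre of its underside. At the far right, near left or far left slot.
- face_near: The near (-x, towards the robot) face of the knob: a rubber pad 32 mm wide and 30 mm high. Origin: its centre, 18.5 mm from the knob's centre. Push here; it must not be loaded by the fingers together with the opposite face (a pinch).
- face_far: The far (+x) face of the knob: a rubber pad 32 mm wide and 30 mm high. Origin: its centre, 18.5 mm from the knob's centre. Push here; it must not be loaded by the fingers together with the opposite face (a pinch).
- face_left: The left (+y) face of the knob: a rubber pad 32 mm wide and 30 mm high. Origin: its centre, 18.5 mm from the knob's centre. Push here; it must not be loaded by the fingers together with the opposite face (a pinch).
- face_right: The right (-y) face of the knob: a rubber pad 32 mm wide and 30 mm high. Origin: its centre, 18.5 mm from the knob's centre. Push here; it must not be loaded by the fingers together with the opposite face (a pinch).
- spanner_13: Steel open-ended spanner, 177 mm long, lying to the right of the gearbox; bystander, loose. Origin: middle of its underside.
- block_b: Small loose wooden offcut, 36 x 60 x 22 mm, lying left of the gearbox; bystander. Origin: middle of its underside.
- bearing: Loose ball bearing, 42 mm across, lying left of the gearbox; bystander. Origin: middle of its underside.
- bolt_m16: Loose steel bolt, 72 mm long, lying in front of the gearbox; bystander. Origin: middle of its underside.
- tape_measure: Yellow tape measure, 62 mm high, standing on the right of the table; bystander, loose. Origin: middle of its underside.
- wax_tin: Round wax tin with a red lid, 70 mm across, on the left of the table; bystander, loose. Origin: middle of its underside.

How it is judged:
On the way:
1. the lever has been pushed out of the one-stud slot into the neutral channel (value of joint lever_along above -0.09 rad).
At the end, for the whole second after the job is handed in: the lever rests fully home (within 3 mm at the gate, about 5 mm at the knob) in the slot of the three-stud tag (horizontal distance between stem and tag_three below 0.0345 m and velocity of joint lever_along between -0.05 and 0.05 rad/s and velocity of joint lever_across between -0.05 and 0.05 rad/s); the robot touches nothing.
It fails at once if the knob is pinched: two opposite faces loaded by the fingers at once (contact force between each of face_near, face_far and the fingers above 1 N or contact force between each of face_left, face_right and the fingers above 1 N).
It fails at once if the lever is run into a slot with another tag (horizontal distance between stem and tag_two below 0.041 m or horizontal distance between stem and tag_four below 0.041 m).
It fails at once if a loose thing round the gearbox is lifted or shifted by more than 15 mm (distance of any of spanner_13, block_b, bearing, bolt_m16, tape_measure, wax_tin from where it was at the start of the episode above 0.015 m).
It also fails if it takes over 48 s, if anything falls off the work surface, if the arm or the gripper's body presses on something with over 40 N, if the wrist force passes 120 N, or if a joint passes its speed limit or range.

### The arm

A 6-joint arm with a two-finger parallel gripper is mounted at the origin on a cart in front of the work surface, level with it; the furniture and walls round the work are solid. World frame = base frame: x ahead of the robot, y to its left, z up, the work surface at z = 0. Lengths are in m, angles in rad, forces in N, time in s.
With the tool pointing down it reaches from about 0.35 to 0.775 m from the base axis. Payload 7.3 kg.
Tool frame: the origin (TCP) lies on the centre line of the jaws, within the pads' length; the fingertips stand 17 mm ahead of it and the grasp point (between the pads) lies 2 mm behind it (robot.tip_extent is the distance from the TCP to the fingertips, in m); z points along the fingers, y is the line along which they close (so a half turn about z gives the same grasp; the last joint's range is limited). The gripper opens to 92 mm and grips with 3 to 60 N. Pads are 19 mm wide; open, the fingers measure 130 mm over their backs; the gripper's body (75 mm by 190 mm) begins 47 mm behind the grasp point.
Start: joints at [1.026, 0.342, 1.524, -0, 1.275, -0.146], TCP at [0.204, 0.484, 0.244] pointing down, gripper open.
Joint ranges: [-2.53, 2.53], [-0.77, 2.02], [0.04, 2.7], [-1, 4.14], [0.28, 2.66], [-3.11, 3.11]. Speed limits (rad/s): [2.57, 2.57, 3.14, 3.14, 3.14, 3.14].

### API

Orientations are given as [roll, pitch, yaw] about the fixed x, y, z axes, in that order (R = Rz(yaw) Ry(pitch) Rx(roll)).
In Python, from cell import robot gives the robot as it stands.
- The arm moves only by the tool step_arm, never from a script. Its argument "motion" is a list of rows, each a list of 2 entries, a list of its own where there are three numbers: the shift along the tool's x, y, z in units of 60 mm (1.0 is 60 mm), then the turn about the tool's z in rad. In form: [[[x, y, z], spin], ...]. A call has 1 to 10 rows; each row is the pose to reach, as a shift and turn from the pose commanded when the call began, along the tool's axes at that moment; what a row does not reach only later rows make up. A row lasts 1/8 s, in which the tool goes at most 62.5 mm and 10.7 degrees, less where a joint would pass 70% of its speed; a pose out of reach is approached as far as the arm can. A call with a gripper value outside its range is refused whole. "hand" is the closure in counts, from 0 (fully open) to 255 (shut), set as the call begins (left out, the last holds). The fingers move at their own pace and stop on an object; "squeeze" is the grip in N (left out, the last holds). Time passes only in rows, so rows that repeat a pose let the fingers close. It gives the time, the measured TCP pose, the force, the opening and the grip force at its end, in the units of the state.
- robot.observe(): the state, without advancing time (a new reading comes with each control period).
- robot.read_camera(name): name is "scene" or "top" or "wrist"; returns a dict with "pixels" (400x640x3 uint8, red, green, blue), "intrinsics" (3x3 intrinsics, pixels), "xyz" and "rotation" of the camera in the world; the wrist camera has in their place "T_tool_cam" (4x4, takes a point from camera to tool coordinates, whose origin is the TCP and whose axes are the flange's). Camera axes: x right, y up, looking along -z (the intrinsics and any distortion apply to the point x, -y, -z); pixel columns grow to the right and rows downward; lengths in m; the calibration is good to about 2 mm. A picture is of the moment at which its call begins: read the wrist's pose just before it. There is no depth.
- robot.hand_in(): hands the job in; it is judged then, once.
The state is a dict: "time": time; "qpos": joint angles; "qvel": joint speeds; "joint_efforts": joint torques, N m; "tool_pos": TCP position; "tool_rot": TCP orientation; "contact_force": force on the tool from outside, world axes, zero at the start; "torque": the same for the moment, N m; "opening": finger opening in m; "grip_force": force on a finger pad.
Only numpy, scipy, OpenCV 4.12 (cv2) and the standard library are available. Lean on these libraries where they do the work, as an engineer would, in place of code of your own. Each camera call takes 0.05 s, during which the arm holds its last target. There are 200 camera calls.

## Working session

There is one attempt and no reset: what is moved stays moved. The work goes in short steps, Python scripts to look and compute and a tool call to move; the robot and the scene stay as the last step left them, time stands still between calls to the robot, and variables do not carry over. Pictures are saved under pics/ and viewed, at most 10 in all, crops included, and the job is handed in when it is done.

Besides the shell and the picture viewer there is one more tool, called after "Emit:" as a command line: name --argument value ..., lists and objects as JSON in quotes. step_arm: Moves the arm, as the interface text tells. Its arguments: {"type":"object","properties":{"motion":{"type":"array"},"hand":{"type":"number"},"squeeze":{"type":"number"}},"required":["motion"]}

```bash
ls; mkdir -p pics
python3 - <<'E'
from cell import robot
import cv2
o=robot.observe(); print(o)
for n in ("top","scene"):
    c=robot.read_camera(n); cv2.imwrite(f"pics/{n}0.png",c["pixels"][:,:,::-1]); print(n,c["intrinsics"],c["xyz"],c["rotation"],[k for k in c])
E
```

```text
pics
{'time': 0.0, 'qpos': array([ 1.02599880e+00,  3.42716641e-01,  1.52505533e+00, -8.75942273e-06,
        1.27537030e+00, -1.46008657e-01]), 'qvel': array([-0.00212404,  0.00039739,  0.00018416,  0.00071411,  0.00154616,
       -0.00078978]), 'joint_efforts': array([ 9.75683433e-04, -4.31236839e+01, -2.44223303e+01,  7.17844907e-02,
        5.60655305e-02, -1.33183858e-04]), 'tool_pos': array([0.20364008, 0.48347224, 0.24303472]), 'tool_rot': array([-3.14005831e+00, -2.17167118e-04,  2.74280618e+00]), 'contact_force': array([-1.37045157,  0.35100671, -0.3396306 ]), 'torque': array([ 0.0007647 , -0.02924619, -0.00816555]), 'grip_force': 0.0, 'opening': 0.0917212725159918}
top [[485.1580192    0.         318.70092036]
 [  0.         485.1580192  203.60786182]
 [  0.           0.           1.        ]] [ 0.30213452 -0.0042875   1.37496303] [ 1.99788786e-01 -3.04400094e-04 -1.56534838e+00] ['pixels', 'intrinsics', 'xyz', 'rotation']
scene [[414.60120146   0.         316.81801536]
 [  0.         414.60120146 191.89850919]
 [  0.           0.           1.        ]] [-0.06656106 -0.78199922  1.0872762 ] [ 0.79895735 -0.00730375 -0.67697096] ['pixels', 'intrinsics', 'xyz', 'rotation']
```

View pics/top0.png

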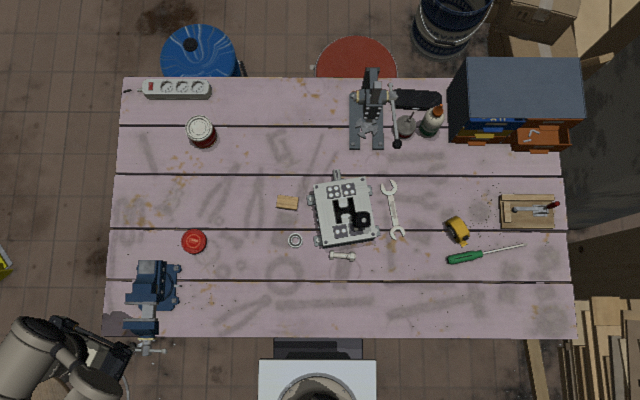

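View pics/scene0.png

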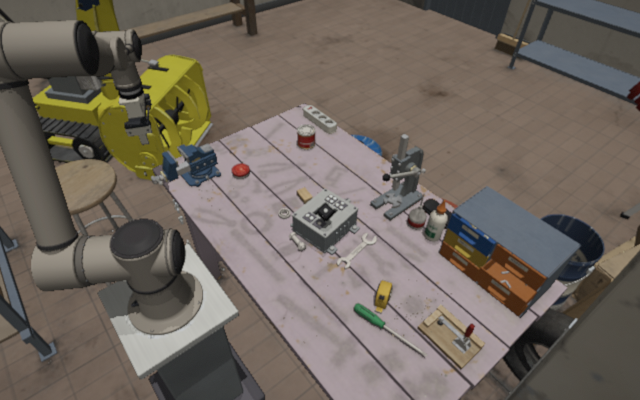

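The top view shows the gearbox at about (345,212), with the knob at (360,220), the spanner to its right, the block and bearing to its left, and the bolt in front. Next I'll enlarge this area and locate it.

```bash
cat > h.py <<'E'
import numpy as np, cv2
from scipy.spatial.transform import Rotation as R
def ray(c,uv,z):
    K=c["intrinsics"]; d=np.linalg.inv(K)@np.array([uv[0],uv[1],1.]); d=np.array([d[0],-d[1],-d[2]])
    d=R.from_euler("xyz",c["rotation"]).as_matrix()@d; o=np.array(c["xyz"]); return o+d*(z-o[2])/d[2]
def proj(c,p):
    q=R.from_euler("xyz",c["rotation"]).as_matrix().T@(np.array(p)-c["xyz"]); K=c["intrinsics"]
    return np.array([K[0,2]+K[0,0]*q[0]/-q[2],K[1,2]+K[1,1]*q[1]/q[2]])
E
python3 - <<'E'
from cell import robot
from h import *
c=robot.read_camera("top")
im=np.mean([robot.read_camera("top")["pixels"] for _ in range(2)],0).astype(np.uint8)[:,:,::-1]
cr=cv2.resize(im[165:265,290:415],None,fx=6,fy=6,interpolation=cv2.INTER_CUBIC)
cv2.imwrite("pics/topcrop.png",cr)
print(ray(c,(345,212),.083),ray(c,(360,220),.155))
E
```

```text
[ 0.54095169 -0.07458765  0.083     ] [ 0.50712506 -0.10878342  0.155     ]
```

View pics/topcrop.png

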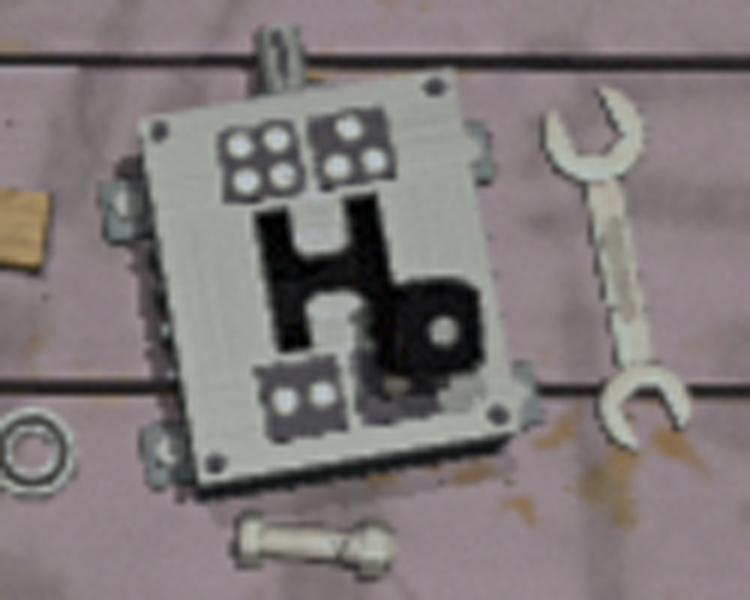

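The crop shows three studs at the far right (351,147), four at the far left (261,163) and two at the near left (302,400). The knob is at the near right. So the move is a straight push along the gearbox's +x, on the near face.

Run:
```python
from cell import robot
from h import *
c=robot.read_camera("top")
f=lambda u,v:(290+(u+.5)/6-.5,165+(v+.5)/6-.5)
P={n:ray(c,f(*p),z)[:2] for n,p,z in [("t3",(351,147),.086),("t4",(261,163),.086),("t2",(302,400),.086)]}
S=[ray(c,f(*p),.083)[:2] for p in [(160,131),(435,87),(498,414),(215,462)]]
print(P,"screw ctr",np.mean(S,0),"d34",np.linalg.norm(P["t3"]-P["t4"]),"d24",np.linalg.norm(P["t2"]-P["t4"]))
d=P["t4"]-P["t2"]; s=S[0]+S[1]-S[2]-S[3]; print("yaw",np.arctan2(d[1],d[0]),np.arctan2(s[1],s[0]))
y=np.arctan2(s[1],s[0]); M=np.array([[np.cos(y),-np.sin(y)],[np.sin(y),np.cos(y)]])
G=(P["t3"]+P["t2"])/2; print("ctr",G)
k=ray(c,f(443,331),.155)[:2]; print("knob top in gearbox",M.T@(k-G))
o=robot.observe(); T=R.from_euler("xyz",o["tool_rot"]).as_matrix()
for n,g,z in [("pre",(-100,-36),.243),("pre2",(-100,-36),.137),("touch",(-80,-36),.137),("end",(43-24-10,-36),.137)]:
    w=np.r_[G+M@(np.array(g)/1000),z]; print(n,w,"units now",T.T@(w-o["tool_pos"])/.06)
print("via",T.T@(np.array([.36,.25,.243])-o["tool_pos"])/.06)
```

```text
{'t3': array([ 0.60399264, -0.08317103]), 't4': array([ 0.5963095 , -0.04225861]), 't2': array([ 0.48786987, -0.06052341])} screw ctr [ 0.54686833 -0.07208439] d34 0.041627601503365745 d24 0.10996706450156297
yaw 0.16686667954662787 0.1698657604513707
ctr [ 0.54593125 -0.07184722]
knob top in gearbox [-0.0452814  -0.03855111]
pre [ 0.45345631 -0.12423409  0.243     ] units now [-7.7687883  -7.7221159   0.01125071]
pre2 [ 0.45345631 -0.12423409  0.137     ] units now [-7.76891129 -7.72134412  1.7779172 ]
touch [ 0.47316846 -0.12085309  0.137     ] units now [-8.04979415 -7.54185618  1.77781924]
end [ 0.56088752 -0.10580764  0.137     ] units now [-9.29972288 -6.74313485  1.7773833 ]
via [-3.91168492 -2.57896686  0.00927241]
```

The tag spacings come out at 41.6 and 110.0 mm against the specified 42 and 110 mm, so the pose fits. I'll close the fingers and travel at height.

Emit:
step_arm --motion '[[[-0.8,-0.5,0],-0.1],[[-1.6,-1.0,0],-0.2],[[-2.4,-1.6,0],-0.3],[[-3.2,-2.1,0],-0.4],[[-3.9,-2.6,0],-0.5],[[-4.5,-3.4,0],-0.57],[[-5.1,-4.2,0],-0.57],[[-5.7,-5.0,0],-0.57],[[-6.3,-5.8,0],-0.57],[[-6.9,-6.6,0],-0.57]]' --hand 255 --squeeze 10

```text
time: 1.55
tool_pos: [0.4318, -0.0439, 0.2439]
tool_rot: [-3.142, 0.001, -2.971]
contact_force: [0.6, 0.6, 0.1]
opening: 0.0011
grip_force: 0.0
```

```bash
cat >> h.py <<'E'
G=np.array([.5463,-.0719]); Y=.169; M=R.from_euler("z",Y).as_matrix()
def to(robot,*gs):
    o=robot.observe(); T=R.from_euler("xyz",o["tool_rot"]).as_matrix()
    p=M.T@(o["tool_pos"]-np.r_[G,0]); print("t",o["time"],"gb mm",p*1000,"yaw",o["tool_rot"][2],"F",M.T@o["contact_force"],"open",o["opening"])
    for g in gs: print(g,T.T@(M@(np.array(g)/1000-p))/.06)
E
python3 -c "
from cell import robot
from h import *
to(robot,(-100,-36,243),(-100,-36,137),(-80,-36,137),(10,-36,137))"
```

```text
t 1.55 gb mm [-108.15339966   46.9048618   243.94355474] yaw -2.9705737350509804 F [0.72050567 0.44536848 0.0950284 ] open 0.0011202398308536054
(-100, -36, 243) [-0.13308667 -1.38201805  0.01594135]
(-100, -36, 137) [-0.13158511 -1.38188726  1.78260738]
(-80, -36, 137) [-0.46491764 -1.38256021  1.78289074]
(10, -36, 137) [-1.96491404 -1.38558849  1.78416588]
```

Emit:
step_arm --motion '[[[-0.05,-0.7,0],0],[[-0.1,-1.38,0],0],[[-0.1,-1.38,0.6],0],[[-0.1,-1.38,1.2],0],[[-0.1,-1.38,1.78],0],[[-0.1,-1.38,1.78],0]]'

```text
time: 2.3
tool_pos: [0.4501, -0.1218, 0.1351]
tool_rot: [3.138, -0.004, -2.971]
contact_force: [0.8, 0.4, 0.7]
opening: 0.0005
grip_force: 0.0
```

```bash
python3 -c "
from cell import robot
from h import *
to(robot,(-80,-36,137),(10,-36,137))
c=robot.read_camera('scene')
p=proj(c,[.52,-.1,.12]).astype(int);print(p)
a=c['pixels'][p[1]-45:p[1]+45,p[0]-60:p[0]+60,::-1]
t=robot.read_camera('top')['pixels'][165:265,290:410,::-1]
cv2.imwrite('pics/pre.png',np.vstack([cv2.resize(a,(400,300),interpolation=2),cv2.resize(t,(360,300),interpolation=2)[:, :360] if 0 else cv2.resize(t,(400,300),interpolation=2)]))"
```

```text
t 2.3 gb mm [-103.1855115   -33.02341319  135.10331798] yaw -2.9705402663957026 F [0.80891505 0.23846108 0.74105507] open 0.0004546689377614868
(-80, -36, 137) [-0.38617869 -0.05029644 -0.03348315]
(10, -36, 137) [-1.88616081 -0.05335384 -0.0401395 ]
[324 212]
```

View pics/pre.png

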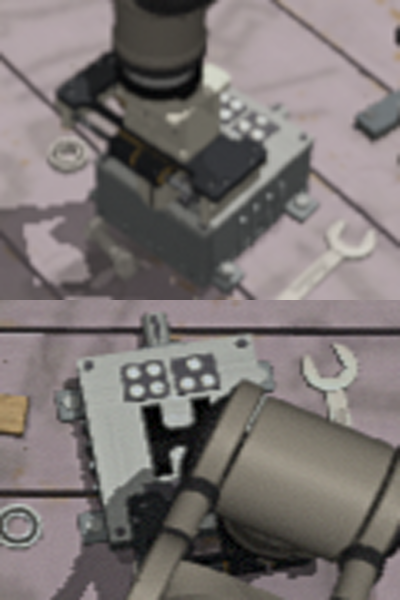

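The fingers stand behind the knob, in line with it, and nothing loose is nearby. I'll start the push in small rows.

Emit:
step_arm --motion '[[[-0.15,-0.03,0],0],[[-0.3,-0.05,0],0],[[-0.42,-0.05,0],0],[[-0.54,-0.06,0],0],[[-0.66,-0.06,0],0],[[-0.78,-0.07,0],0],[[-0.9,-0.08,0],0],[[-0.9,-0.08,0],0]]'

```text
time: 3.4
tool_pos: [0.5062, -0.1178, 0.1368]
tool_rot: [3.141, 0.0, -2.97]
contact_force: [-1.6, 0.1, 1.8]
opening: 0.0006
grip_force: 0.4
```

```bash
python3 -c "
from cell import robot
from h import *
to(robot,(10,-36,137))
t=robot.read_camera('top')['pixels'][165:265,290:410,::-1]
cv2.imwrite('pics/mid.png',cv2.resize(t,(600,500),interpolation=2))"
```

```text
t 3.4 gb mm [-47.21104258 -38.52726126 136.7651387 ] yaw -2.9701105830448427 F [-1.53181483  0.32512183  1.76115365] open 0.0005552324330906662
(10, -36, 137) [-0.95362078  0.03975455 -0.00344686]
```

View pics/mid.png

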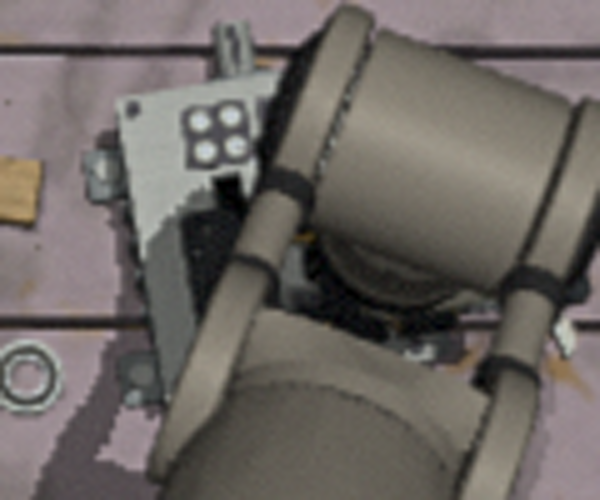

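The arm hides the knob in this view, but the force of −1.5 N confirms contact, with the finger front at about x = −38 mm. I'll carry on.

Emit:
step_arm --motion '[[[-0.12,0.02,0],0],[[-0.24,0.02,0],0],[[-0.36,0.02,0],0],[[-0.48,0.02,0],0],[[-0.6,0.01,0],0],[[-0.7,0.01,0],0],[[-0.78,0,0],0],[[-0.78,0,0],0]]'

```text
time: 4.45
tool_pos: [0.552, -0.1098, 0.1366]
tool_rot: [3.141, -0.0, -2.97]
contact_force: [-1.1, 0.6, -0.5]
opening: 0.0006
grip_force: 0.5
```

```bash
python3 -c "
from cell import robot
from h import *
to(robot,(10,-36,137))
c=robot.read_camera('scene')
p=proj(c,[.56,-.09,.12]).astype(int);print(p)
a=c['pixels'][p[1]-40:p[1]+40,p[0]-50:p[0]+50,::-1]
cv2.imwrite('pics/mid2.png',cv2.resize(a,(600,480),interpolation=2))"
```

```text
t 4.45 gb mm [ -0.77064867 -38.32603191 136.63604477] yaw -2.97019752952647 F [-0.95414695  0.76758027 -0.5068068 ] open 0.0005838301211417975
(10, -36, 137) [-0.17960286  0.03833909 -0.00606219]
[331 205]
```

View pics/mid2.png

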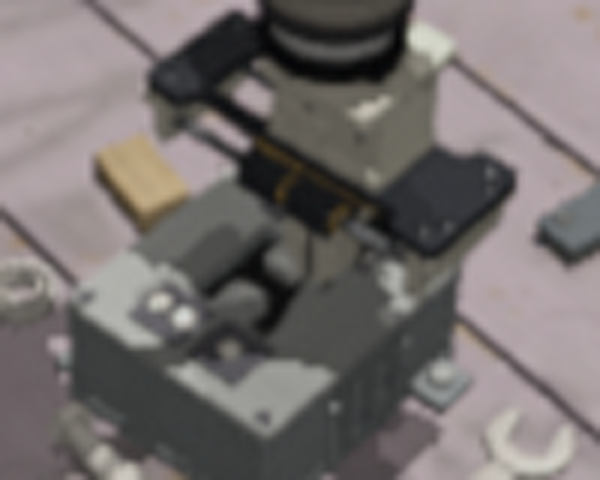

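The near-right slot is now empty, with the one-stud tag visible at (230,350), and the lever is ahead of the fingers. I'll creep towards the stop.

Emit:
step_arm --motion '[[[-0.05,0,0],0],[[-0.1,0,0],0],[[-0.14,0,0],0],[[-0.17,0,0],0],[[-0.17,0,0],0]]'

```text
time: 5.12
tool_pos: [0.5619, -0.1083, 0.1369]
tool_rot: [-3.142, 0.0, -2.97]
contact_force: [-2.1, -0.5, -0.7]
opening: 0.0005
grip_force: 0.9
```

```bash
python3 -c "
from cell import robot
from h import *
to(robot,(10,-36,137))"
```

```text
t 5.125 gb mm [  9.29917631 -38.47139583 136.87031682] yaw -2.970319297989389 F [-2.16080779 -0.11154222 -0.69897489] open 0.0005434886772681843
(10, -36, 137) [-0.01177433  0.04116323 -0.00216031]
```

Emit:
step_arm --motion '[[[-0.03,0,0],0],[[-0.05,0,0],0],[[-0.05,0,0],0]]'

```text
time: 5.5
tool_pos: [0.5644, -0.1078, 0.1368]
tool_rot: [3.141, -0.001, -2.97]
contact_force: [-4.6, -0.5, -1.2]
opening: 0.0003
grip_force: 2.1
```

Emit:
step_arm --motion '[[[-0.03,0,0],0],[[-0.05,0,0],0],[[-0.05,0,0],0]]'

```text
time: 5.88
tool_pos: [0.5656, -0.1075, 0.1365]
tool_rot: [3.141, -0.005, -2.97]
contact_force: [-11.2, -1.7, 1.2]
opening: 0.0004
grip_force: 5.6
```

The force has climbed to 11 N while the tool moved only 1.2 mm, so the lever is at the stop. I'll back off towards the robot, then go up and clear.

Emit:
step_arm --motion '[[[0.2,0,0],0],[[0.6,0,0],0],[[1.2,0,0],0],[[1.6,0,-0.3],0],[[1.8,0,-1.0],0],[[1.9,0,-1.8],0],[[2.0,1.0,-1.9],0],[[2.0,2.0,-1.9],0],[[2.0,3.0,-1.9],0],[[2.0,4.0,-1.9],0]]'

```text
time: 7.12
tool_pos: [0.4089, 0.1108, 0.2519]
tool_rot: [3.141, 0.005, -2.971]
contact_force: [0.5, 0.7, -0.0]
opening: 0.0002
grip_force: 0.0
```

```bash
python3 -c "
from cell import robot
from h import *
to(robot)
c=robot.read_camera('top')
cr=cv2.resize(c['pixels'][165:265,290:415,::-1],None,fx=6,fy=6,interpolation=cv2.INTER_CUBIC)
for n,a in (('home',.31),('short',.26)):
    s=-.257; k=142*np.array([np.sin(a),np.sin(s)*np.cos(a),np.cos(s)*np.cos(a)])+[0,0,3]+17*np.array([np.sin(a),np.sin(s),np.cos(a)*.97])
    p=proj(c,np.r_[G,0]+M@(k/1000)); q=((p-[290,165])*6+2.5); print(n,q); cv2.circle(cr,tuple(q.astype(int).tolist()),4,(0,0,255) if n=='home' else (255,0,0),1)
cv2.imwrite('pics/end.png',cr)"
```

```text
t 7.125 gb mm [-104.71829319  203.16127607  251.94478853] yaw -2.9710007907830454 F [ 0.60021616  0.55931759 -0.03362959] open 0.00023727754356725388
home [403.02755443 121.40815857]
short [407.71923108 136.99242688]
```

View pics/end.png

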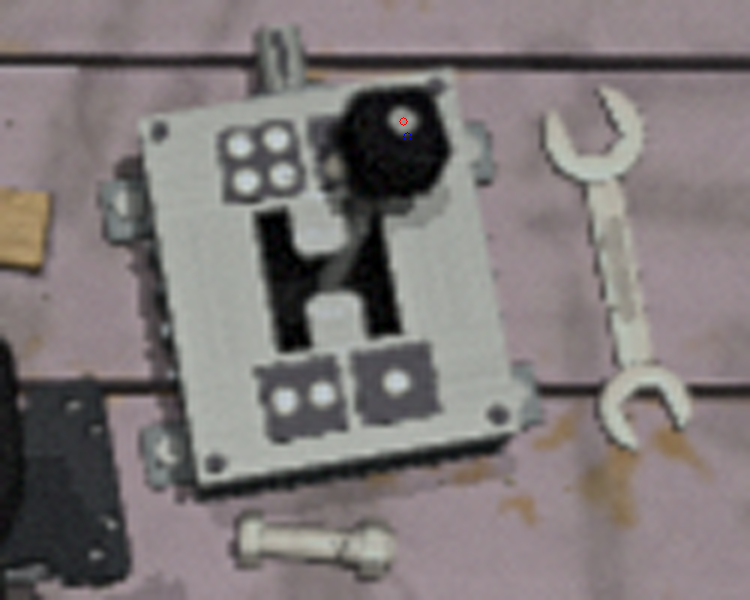

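The knob's top disc, at about (402,120), lies on the computed home position (403,121). The loose things are where they were, and the arm is clear.

```bash
python3 -c "
from cell import robot
print(robot.hand_in())"
```

```text
the job is handed in; nothing more can be done
None
```

The lever went straight through neutral into the far-right three-stud slot and sits fully home by the top camera; the arm is clear, the loose things I could see had not moved, and the job is handed in (no verdict was returned).

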